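Refit the cogs on a filament winder's splined drive hub

ROBOT

A 6-joint arm with a two-finger parallel gripper is mounted at the origin on the work surface. World frame = base frame: x ahead of the robot, y to its left, z up, the work surface at z = 0. Lengths are in m, angles in rad, forces in N, time in s.
With the tool pointing down it reaches from about 0.35 to 0.85 m from the base axis. Payload 8.1 kg.
Tool frame: the origin (TCP) lies at the very end of the fingers, on their centre line; the grasp point (between the pads) lies 19 mm behind it; z points along the fingers, y is the direction in which the jaws open and shut (so a half turn about z gives the same grasp; the last joint's range is limited). The gripper opens to 93 mm and grips with 3 to 60 N. Pads are 15 mm wide; open, the fingers measure 128 mm over their backs; the gripper's body (75 mm by 188 mm) begins 65 mm behind the grasp point.
Start: joints at [1.137, 0.13, 1.488, -0, 1.523, -0.085], TCP at [0.205, 0.564, 0.198] pointing down, gripper open.
Joint ranges: [-2.96, 2.96], [-0.89, 2.26], [0.02, 2.5], [-1.34, 4.48], [0, 2.73], [-2.66, 2.66]. Speed limits (rad/s): [2.39, 2.39, 2.79, 3.14, 3.14, 3.14].

INTERFACE

Orientations are given as a rotation vector (axis times angle).
In Python, from plant import * gives the robot as it stands.
- The arm moves only by the tool apply_moves, never from a script. Its argument "commands" is one flat list of numbers, 7 for each row, row after row: the shift along the world's x, y, z in cm, then the turn, a rotation vector about the world's x, y, z in rad, then the finger opening in cm, from 0 to 9.3. A call has 1 to 8 rows; each row shifts and turns the pose as measured when the row begins; what a row does not reach is not made up. A row lasts 1/8 s, in which the tool goes at most 62.5 mm and 10.7 degrees, less where a joint would pass 70% of its speed; a pose out of reach is approached as far as the arm can. A call with a gripper value outside its range is refused whole. The fingers move at their own pace and stop on an object; "squeeze" is the grip in N (left out, the last holds). Time passes only in rows, so rows that do not move let the fingers close. It gives the time, the measured TCP pose, the force and the opening at its end, in the units of the state.
- read_state(): the state, without advancing time (a new reading comes with each control period).
- read_camera(name): name is "scene" or "top" or "wrist"; returns (picture, depth): 384x512x3 uint8, blue, green, red; 384x512 float32, m along the optical axis (not along the pixel's ray), 0 where there is no reading.
- camera_model(name): a dict with "intrinsics" (3x3 intrinsics, pixels), "dist_coeffs" ([k1, k2, p1, p2, k3] as OpenCV has them; the pictures are not rectified), "R" (3x3) and "t" (3): a world point X has camera coordinates R X + t. Camera axes: x right, y down, z forward; pixel columns grow to the right and rows downward; lengths in m; the calibration is good to about 2 mm. A picture is of the moment at which its call begins: read the wrist's pose just before it. camera_model takes no time and is no camera call; for the wrist camera it gives the pose at the moment of the call.
- close_job(): hands the job in, once; it reports no verdict.
Trained networks look in the newest picture that a camera, given by its name, has taken for a name from the list of things; names that differ only in an ending like _2 or _b are one class to them, and where a whole thing is asked for, a point or a joint stands for the part that bears it (a point fixed in the world has none). Each returns a list of dicts, best first, with "conf" (0 to 1); they miss things now and then, are a little off and sometimes report something else, mostly with a low value. They report only what shows in the picture. A call takes as long as a camera call. They do not tell look-alikes from the thing itself.
- find_in(query, camera): "point" ([x, y, z] in m, in the coordinates of the camera as it stood for that picture, good to about 4 mm: the middle of the surface that is visible of it).
- cut_out(query, camera): "mask" (384x512 bool, what is visible of it).
- spot_point(query, camera): "point" ([x, y, z] in m, in the coordinates of the camera as it stood for that picture, good to about 4 mm: a listed point, or the origin of a listed thing).
The state is a dict: "t": time; "q": joint angles; "dq": joint speeds; "joint_torque": joint torques, N m; "tool_pos": TCP position; "orientation": TCP orientation; "force": force on the tool from outside, world axes, zero at the start; "wrist_torque": the same for the moment, N m; "opening": finger opening in m.
Only numpy, scipy, OpenCV 4.12 (cv2) and the standard library are available. Lean on these libraries where they do the work, as an engineer would, in place of code of your own. Each camera call takes 0.05 s, during which the arm holds its last target. There are 200 camera calls.

TASK

Refit the winder's drive hub: slide on the large cog, then the twelve-sided spacer, then the small cog, each turned until its wide keyway finds the hub's wide master spline and then pushed down fully home, with the cogs' hexagonal bosses up. Guide every part down with the gripper, do not let it drop, let go of it at the end, and leave the idler wheel, the bottle and the scraper where they are.

Things in the scene. Friction and masses are not known exactly. Their poses are not given: they have to be found in the camera images.
- hub_seat (a point): Steel splined hub on the drive unit; point on its axis, on the flange (56 mm round) where the first part rests. z up, +x to the middle of the wide master spline. Core 25 mm across; 6 splines every 60 deg, 50 mm high (top 4 mm chamfered), to 17.5 mm from the axis: five 5 mm wide, master 11 mm. Tapered nose ends 57 mm above this point. Hub held by the motor: turns only above 0.5 N m.
- drive: Fixed plywood drive unit, 210 (x, 240 with panel) x 190 x 75 mm high; origin on the bench under the hub's axis, flange 85 mm up. On its top: guard wall at x -88 mm, 150 mm wide in y, 68 mm high; tensioner roller at x -20, y +84, 26 mm across, 47 mm high; driver box at x +78, y -70, 24 mm high. Nothing else stands within 70 mm of the axis.
- large_mid (a point): Large green cog lying flat, boss up, on a blue plate 3 mm thick: 126 mm over 30 teeth, disc 9 mm thick with 6 windows, 22 mm high with its hexagon boss (54 mm across flats, grip it there; flats face 0, 60.. deg from +x). Point on the axis, 11 mm above its underside; z up, +x to the wide keyway. 0.12 kg. Bore: 6 keyways, 7.4 mm wide and one 13.4, 1.2 mm side play. First on.
- spacer_mid (a point): Green spacer lying flat on the plate: twelve-sided bush, 60 mm across flats (flats face 0, 30.. deg from +x), 12 mm high, bore as the large cog's (6 keyways, one of them wide). Point on the axis, 6 mm above its underside; z up, +x to the wide keyway. 0.035 kg. Second on, resting on the large cog's boss.
- small_mid (a point): Small green cog lying flat on the plate, boss up: 87 mm over 20 teeth, disc 9 mm thick without windows, 20 mm high with its hexagon boss (54 mm across flats, facing 0, 60.. deg from +x), bore as the large cog's. Point on the axis, 10 mm above its underside; z up, +x to the wide keyway. 0.075 kg. Last on, on the spacer; ends 4 mm above the splines.
- idler_mid (a point): Bystander: green idler wheel lying on the plate, 94 mm over its teeth, 10 mm thick, flat without boss, a small ball bearing in its round bore. Point at its centre.
- solvent: Bystander: white bottle standing between the plate and the drive unit, 72 mm across, 225 mm high. Origin at the centre of its underside.
- scraper: Bystander: print scraper lying on the bench beside the plate, on the side away from the drive unit, 190 mm long, under 40 mm high, along its own x. Origin about its middle.
Mind the look-alikes: they are no part of the job. Leave any white look-alike of the part that bears spacer_mid alone. Leave any black look-alike of the part that bears large_mid alone.

How it is judged:
By the outcome, as a careful person would: the job done as asked, in the order asked, and still so for the second after the job is handed in, with the robot touching nothing.
It also fails if it takes over 72 s, if anything falls off the work surface, if the arm or the gripper's body presses on something with over 40 N, if the wrist force passes 120 N, or if a joint passes its speed limit or range.

## Working session

There is one attempt and no reset: what is moved stays moved. The work goes in short steps, Python scripts to look and compute and a tool call to move; the robot and the scene stay as the last step left them, time stands still between calls to the robot, and variables do not carry over. Pictures are saved under pics/ and viewed, about 8 in all and at most 12, crops included, and the job is handed in when it is done.

Besides the shell and the picture viewer there is one more tool, called after "Call:" as name(argument=value, ...), one argument or row to a line, values as JSON. apply_moves: Moves the arm, as the interface text tells. Its arguments: {"type":"object","properties":{"commands":{"type":"array"},"squeeze":{"type":"number"}},"required":["commands"]}

```bash
mkdir -p pics; ls
cat > h.py <<'E'
from plant import *
import numpy as np, cv2
def w(cam,p,m=None):
    m=m or camera_model(cam); return np.array(m["R"]).T@(np.array(p)-np.array(m["t"]))
def px(cam,X,m=None):
    m=m or camera_model(cam)
    r,_=cv2.Rodrigues(np.array(m["R"],float)); return cv2.projectPoints(np.array(X,float).reshape(-1,1,3),r,np.array(m["t"],float),np.array(m["intrinsics"],float),np.array(m["dist_coeffs"],float))[0].reshape(-1,2)
E
python3 - <<'E'
from h import *
for c in ("top","scene"):
    im,d=read_camera(c); cv2.imwrite(f"pics/{c}0.png",im); np.save(f"{c}0.npy",d)
    m=camera_model(c)
    print(c,w(c,[0,0,0],m).round(3),np.array(m["intrinsics"]).round(0).tolist())
    for q in ["hub_seat","drive","large_mid","spacer_mid","small_mid","idler_mid","solvent","scraper"]:
        for r in spot_point(q,c)[:4]:
            X=w(c,r["point"],m); print(q,round(r["conf"],2),X.round(3),px(c,X,m).round(0).tolist())
s=read_state();print(s)
E
```

```text
pics
top [0.275 0.05  1.148] [[460.0, 0.0, 256.0], [0.0, 460.0, 188.0], [0.0, 0.0, 1.0]]
hub_seat 0.65 [ 0.505 -0.271  0.083] [[403.0, 139.0]]
hub_seat 0.33 [0.451 0.113 0.014] [[242.0, 171.0]]
drive 0.59 [ 0.503 -0.271  0.003] [[394.0, 147.0]]
large_mid 0.84 [0.451 0.116 0.015] [[241.0, 171.0]]
large_mid 0.69 [0.169 0.322 0.012] [[159.0, 287.0]]
large_mid 0.28 [0.523 0.423 0.001] [[121.0, 147.0]]
spacer_mid 0.73 [0.306 0.287 0.007] [[174.0, 230.0]]
spacer_mid 0.72 [0.444 0.281 0.005] [[176.0, 176.0]]
spacer_mid 0.37 [ 0.681 -0.063 -0.001] [[309.0, 82.0]]
spacer_mid 0.19 [0.627 0.116 0.013] [[240.0, 102.0]]
small_mid 0.9 [0.626 0.121 0.015] [[238.0, 103.0]]
small_mid 0.34 [0.593 0.274 0.009] [[178.0, 118.0]]
idler_mid 0.78 [0.592 0.273 0.008] [[179.0, 118.0]]
solvent 0.65 [ 0.678 -0.061  0.001] [[308.0, 83.0]]
scraper 0.84 [ 0.523  0.425 -0.   ] [[121.0, 147.0]]
scene [ 1.16  -0.578  1.092] [[459.0, 0.0, 252.0], [0.0, 459.0, 192.0], [0.0, 0.0, 1.0]]
hub_seat 0.95 [ 0.5   -0.268  0.086] [[178.0, 264.0]]
drive 0.59 [ 0.502 -0.274  0.003] [[180.0, 284.0]]
drive 0.44 [0.634 0.115 0.011] 
[... 386 characters left out ...]
er 0.73 [ 0.523  0.422 -0.001] [[351.0, 172.0]]
{'t': 0.9, 'q': array([ 1.13659750e+00,  1.30381593e-01,  1.48820427e+00, -4.29886530e-05,
        1.52301062e+00, -8.53895432e-02]), 'dq': array([-0.00119293,  0.0016787 ,  0.00305408, -0.00065524,  0.00027151,
       -0.00073355]), 'joint_torque': array([-1.14182301e-03, -5.59767830e+01, -4.92046845e+01,  7.66634010e-02,
        2.29248177e-02,  5.74340916e-06]), 'tool_pos': array([0.20505608, 0.56387086, 0.19764387]), 'orientation': array([ 5.45124734e-01,  3.09389542e+00, -2.31484986e-05]), 'force': array([-0.18937769, -1.46640793, -0.06649645]), 'wrist_torque': array([-0.01427284,  0.02477333, -0.02460288]), 'opening': 0.09315267203741473}
```

Run:
```python
import cv2
im=cv2.imread("pics/top0.png")[60:330,90:460]; cv2.imwrite("pics/t1.png",cv2.resize(im,None,fx=2.1,fy=2.1,interpolation=cv2.INTER_CUBIC))
```

```text
(no output)
```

View pics/t1.png

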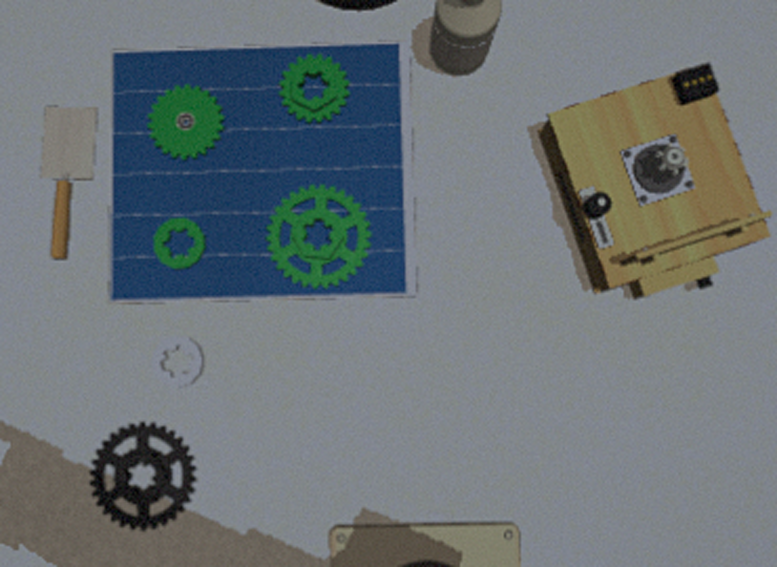

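Run:
```python
from h import *
from scipy.spatial.transform import Rotation as R
s=read_state();m=camera_model("wrist");T=R.from_rotvec(s["orientation"]).as_matrix()
print(T.round(3)); print(np.array(m["intrinsics"]).round(1).tolist(),np.array(m["dist_coeffs"]).round(3))
print("cam in tool",(T.T@(w("wrist",[0,0,0],m)-s["tool_pos"])).round(4),"\n",(T.T@np.array(m["R"]).T).round(3))
```

```text
[[-0.94   0.342  0.   ]
 [ 0.342  0.94  -0.   ]
 [-0.    -0.    -1.   ]]
[[304.5, 0.0, 256.8], [0.0, 304.5, 190.5], [0.0, 0.0, 1.0]] [-0.027  0.     0.     0.     0.   ]
cam in tool [ 0.0746 -0.0006 -0.1872] 
 [[-0.    -0.964 -0.265]
 [ 1.    -0.001  0.001]
 [-0.001 -0.265  0.964]]
```

Call:
apply_moves(
  commands=[3.2, -4.4, -0.5, 0, 0, 0, 9.3, 3.2, -4.4, -0.5, 0, 0, 0, 9.3, 3.2, -4.4, -0.5, 0, 0, 0, 9.3, 3.2, -4.4, -0.5, 0, 0, 0, 9.3, 3.2, -4.4, -0.5, 0, 0, 0, 9.3, 3.2, -4.4, -0.5, 0, 0, 0, 9.3, 3.2, -4.4, -0.5, 0, 0, 0, 9.3, 3.2, -4.4, -0.5, 0, 0, 0, 9.3],
  squeeze=20,
)

```text
t: 1.9
tool_pos: [0.4654, 0.2041, 0.1581]
orientation: [0.533, 3.093, 0.007]
force: [0.4, -0.1, 0.1]
opening: 0.093
```

```bash
cat >> h.py <<'E'
def rect(im,m,x0,y0,z,half=0.05,s=0.0005):
    """metric view of plane z round (x0,y0): column = +x, row = -y"""
    n=int(2*half/s); g=(np.arange(n)+.5)*s-half
    X=np.stack(np.broadcast_arrays(x0+g[None,:],y0-g[:,None],z),-1).reshape(-1,3)
    p=px("wrist",X,m).astype(np.float32).reshape(n,n,2)
    return cv2.remap(im,p[...,0],p[...,1],cv2.INTER_CUBIC)
E
python3 - <<'E'
from h import *
m=camera_model("wrist");im,d=read_camera("wrist");cv2.imwrite("pics/w1.png",im);np.save("w1.npy",d)
import pickle;pickle.dump(m,open("w1.pkl","wb"))
C={}
for q in ["large_mid","spacer_mid","small_mid"]:
    for r in spot_point(q,"wrist")[:3]:
        X=w("wrist",r["point"],m); print(q,round(r["conf"],2),X.round(4)); C.setdefault(q,X)
t=[rect(im,m,*C[q][:2],z,0.07,0.0005) for q,z in (("large_mid",.025),("spacer_mid",.015),("small_mid",.023))]
v=np.hstack([t[0],t[1],t[2]]); print(v.shape)
v2=np.hstack([cv2.resize(x,(400,400)) for x in (t[0],t[1][40:240,40:240])]); v3=np.hstack([cv2.resize(t[2],(400,400)),cv2.resize(im[:,:],(400,300),interpolation=cv2.INTER_AREA).copy() if 0 else cv2.copyMakeBorder(cv2.resize(im,(400,300)),0,100,0,0,0)])
cv2.imwrite("pics/r1.png",np.vstack([v2,v3])[:, :] if 0 else cv2.resize(np.vstack([v2,v3]),(600,600)))
E
```

```text
large_mid 0.72 [0.4455 0.1127 0.0134]
large_mid 0.57 [0.633  0.1185 0.0144]
spacer_mid 0.93 [0.4434 0.2849 0.0051]
small_mid 0.81 [0.6331 0.1203 0.0128]
(280, 840, 3)
```

View pics/r1.png

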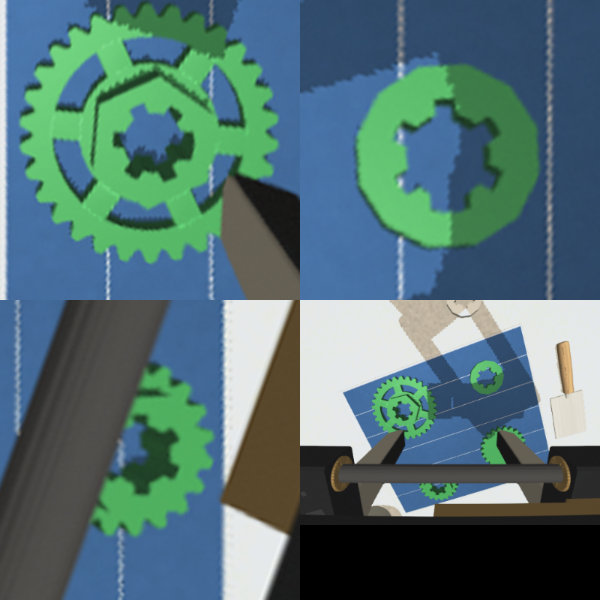

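```bash
cat >> h.py <<'E'
def bore(n=6.7,wd=6.7*13.4/7.4,ri=13.4,ro=18.3,hn=3.7,hw=6.7):
    """outline points (mm), +x to wide keyway, with outward normals via finite differences"""
    P=[]
    for k in range(6):
        h=hw if k==0 else hn; h2=hw if (k+1)%6==0 else hn
        a=np.radians(60*k); c,s_=np.cos(a),np.sin(a); Rm=np.array([[c,-s_],[s_,c]])
        xi=np.sqrt(ri**2-h*h); xo=np.sqrt(ro**2-h*h)
        arc=[[ro*np.cos(t),ro*np.sin(t)] for t in np.linspace(-np.arcsin(h/ro),np.arcsin(h/ro),8)]
        P+= (np.array([[xi,-h]]+arc+[[xi,h]])@Rm.T).tolist()
        t0=a+np.arcsin(h/ri); t1=np.radians(60*(k+1))-np.arcsin(h2/ri)
        P+=[[ri*np.cos(t),ri*np.sin(t)] for t in np.linspace(t0,t1,4)[1:-1]]
    return np.array(P)
def poly(n,af):
    r=af/2/np.cos(np.pi/n); t=(np.arange(n)+.5)*2*np.pi/n
    return np.c_[r*np.cos(t),r*np.sin(t)]
def resample(P,st=0.7):
    P=np.vstack([P,P[:1]]);o=[];N=[]
    for a,b in zip(P[:-1],P[1:]):
        L=np.linalg.norm(b-a);k=max(1,int(L/st));f=(np.arange(k)+.5)/k
        o.append(a+f[:,None]*(b-a));N.append(np.tile([(b-a)[1]/max(L,1e-9),-(b-a)[0]/max(L,1e-9)],(k,1)))
    return np.vstack(o),np.vstack(N)
def fit(im,m,x0,y0,z,outs,rng=8,s=0.0004,half=0.05,chan=None,yaws=None):
    """max mean |normal gradient| on outlines; returns score-list of (score,x,y,yaw_deg)"""
    from scipy.ndimage import map_coordinates
    r=cv2.GaussianBlur(rect(im,m,x0,y0,z,half,s),(0,0),2.0).astype(np.float32)
    G=[]
    for c in range(3):
        G.append((cv2.Sobel(r[...,c],cv2.CV_32F,1,0),-cv2.Sobel(r[...,c],cv2.CV_32F,0,1)))
    Q=[resample(o) for o in outs]
    def sc(x,y,a):
        ca,sa=np.cos(a),np.sin(a);t=0
        for P,N in Q:
            X=(np.c_[P[:,0]*ca-P[:,1]*sa,P[:,0]*sa+P[:,1]*ca]+[x,y])*1e-3; n=np.c_[N[:,0]*ca-N[:,1]*sa,N[:,0]*sa+N[:,1]*ca]
            cc=[(half-X[:,1])/s-.5,(half+X[:,0])/s-.5]
            g=sum(abs(map_coordinates(gx,cc,order=1)*n[:,0]+map_coordinates(gy,cc,order=1)*n[:,1]) for gx,gy in G)
            t+=np.minimum(g,120).mean()
        return t
    res=[]
    for a in (np.radians(np.arange(0,360,5)) if yaws is None else yaws):
        b=max((sc(x,y,a),x,y) for x in np.arange(-rng,rng+.1,1.5) for y in np.arange(-rng,rng+.1,1.5))
        res.append((b[0],b[1],b[2],a))
    res.sort(reverse=True)
    from scipy.optimize import minimize
    out=[]
    for b in res[:14]:
        o=minimize(lambda v:-sc(v[0],v[1],v[2]),b[1:],method="Nelder-Mead",options=dict(initial_simplex=[np.array(b[1:])+d for d in ([0,0,0],[1,0,0],[0,1,0],[0,0,.05])],maxiter=120))
        out.append((-o.fun,x0+o.x[0]*1e-3,y0+o.x[1]*1e-3,np.degrees(o.x[2])%360))
    out.sort(reverse=True); u=[]
    for o in out:
        if all(abs((o[3]-p[3]+180)%360-180)>6 for p in u): u.append(o)
    return u[:3]
def overlay(im,m,o,z,outs,half=0.05,s=0.00025):
    v=rect(im,m,o[1],o[2],z,half,s).copy();a=np.radians(o[3]);ca,sa=np.cos(a),np.sin(a)
    for P in outs:
        X=np.c_[P[:,0]*ca-P[:,1]*sa,P[:,0]*sa+P[:,1]*ca]*1e-3
        cv2.polylines(v,[np.c_[(half+X[:,0])/s,(half-X[:,1])/s].round().astype(int)],True,(0,0,255),1)
    return v
E
cat > f1.py <<'E'
from h import *; import pickle
m=pickle.load(open("w1.pkl","rb"));im=cv2.imread("pics/w1.png"); V=[]
for q,x,y,z,o in (("large",.4455,.1127,.025,[bore(),poly(6,54)]),("spacer",.4434,.2849,.015,[bore(),poly(12,60)]),("small",.633,.120,.023,[bore()])):
    u=fit(im,m,x,y,z,o)
    for k in u: print(q,np.round(k,4))
    V.append(cv2.resize(overlay(im,m,u[0],z,o),(266,266)))
cv2.imwrite("pics/f1.png",np.hstack(V))
E
time python3 f1.py
```

```text
large [2.075860e+02 4.468000e-01 1.156000e-01 3.554393e+02]
large [1.907343e+02 4.474000e-01 1.154000e-01 5.190830e+01]
large [1.904686e+02 4.475000e-01 1.157000e-01 1.125801e+02]
spacer [233.9653   0.443    0.2829 273.1872]
spacer [216.8038   0.443    0.2828 154.1592]
spacer [216.3991   0.443    0.2828  93.7983]
small [9.764900e+01 6.295000e-01 1.182000e-01 1.511162e+02]
small [94.881   0.6294  0.1178 92.7325]
small [9.20437e+01 6.29800e-01 1.18600e-01 2.72700e+02]
real	0m18.386s
user	0m12.926s
sys	0m5.828s
```

View pics/f1.png

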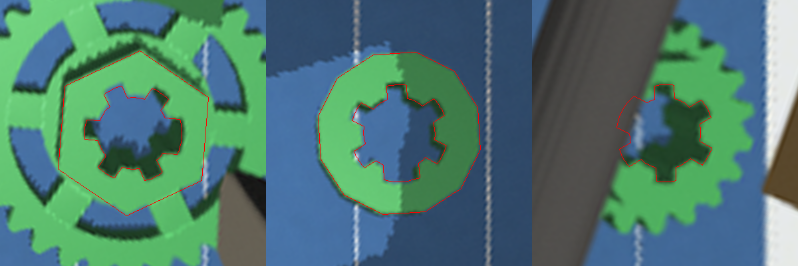

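Call:
apply_moves(
  commands=[0, -6, 0.6, 0, 0, 0, 9.3, 0, -6, 0.6, 0, 0, 0, 9.3, 0, -6, 0.6, 0, 0, 0, 9.3, 0, -6, 0.6, 0, 0, 0, 9.3, 1, -6, 0.6, 0, 0, 0, 9.3, 2, -6, 0.6, 0, 0, 0, 9.3, 3, -6, 0.6, 0, 0, 0, 9.3, 3, -6, 0.6, 0, 0, 0, 9.3],
)

```text
t: 3.1
tool_pos: [0.5503, -0.2612, 0.2094]
orientation: [0.499, 3.093, 0.012]
force: [-0.0, 1.0, 0.8]
opening: 0.0929
```

Run:
```python
from h import *; import pickle
s=read_state();print(s["tool_pos"],s["dq"].round(3))
read_camera("wrist")
m=camera_model("wrist");im,d=read_camera("wrist");cv2.imwrite("pics/w2.png",im);np.save("w2.npy",d);pickle.dump(m,open("w2.pkl","wb"))
for r in spot_point("hub_seat","wrist")[:2]: print(r["conf"],w("wrist",r["point"],m).round(4))
cv2.imwrite("pics/h1.png",np.hstack([rect(im,m,.502,-.27,.135,.04,.0002),rect(im,m,.502,-.27,.085,.04,.0002)]))
```

```text
[ 0.55028373 -0.26117397  0.20935246] [-0.469  1.017 -1.179  0.01   0.144 -0.484]
0.55 [ 0.5055 -0.2731  0.0817]
```

View pics/h1.png

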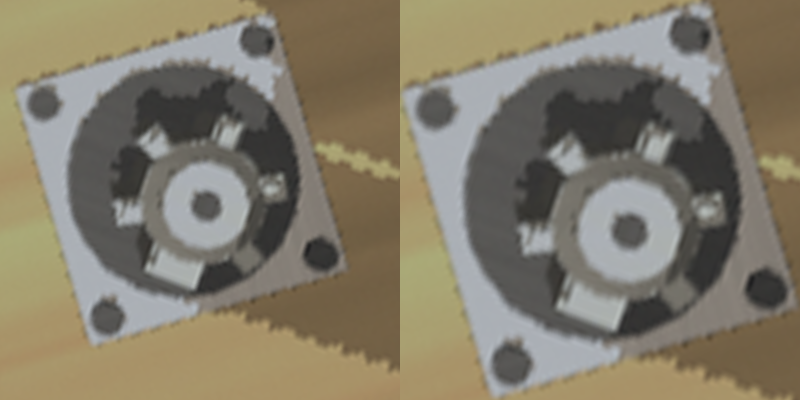

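```bash
cat > f2.py <<'E'
from h import *; import pickle
m=pickle.load(open("w2.pkl","rb"));im=cv2.imread("pics/w2.png"); V=[]
def splines(r0=13.5,r1=17.5):
    o=[]
    for k in range(6):
        h=5.5 if k==0 else 2.5; a=np.radians(60*k);c,s=np.cos(a),np.sin(a)
        o.append(np.array([[r0,-h],[r1,-h],[r1,h],[r0,h]])@np.array([[c,-s],[s,c]]).T)
    return o
t=np.linspace(0,2*np.pi,60)[:-1]; circ=[28*np.c_[np.cos(t),np.sin(t)]]
for z,o in ((.131,splines()),(.133,splines()),(.085,circ)):
    u=fit(im,m,.502,-.27,z,o,rng=5,yaws=[0] if z<.1 else None)
    for k in u[:2]: print(z,np.round(k,4))
    V.append(cv2.resize(overlay(im,m,u[0],z,o,.03,.0001),(266,266)))
cv2.imwrite("pics/f2.png",np.hstack(V))
d=np.load("w2.npy")
for X in ([.502,-.27,.142],[.475,-.262,.085],[.502,-.245,.085]):
    p=px("wrist",[X],m)[0]; zz=d[int(p[1])-1:int(p[1])+2,int(p[0])-1:int(p[0])+2]; ray=cv2.undistortPoints(p.reshape(1,1,2),np.array(m["intrinsics"]),np.array(m["dist_coeffs"]))[0,0]
    Z=np.median(zz); print(w("wrist",[ray[0]*Z,ray[1]*Z,Z],m).round(4))
E
python3 f2.py
```

```text
0.131 [ 6.257395e+02  5.029000e-01 -2.708000e-01  2.500534e+02]
0.131 [ 5.784494e+02  5.031000e-01 -2.708000e-01  3.123395e+02]
0.133 [ 6.156311e+02  5.026000e-01 -2.707000e-01  2.499026e+02]
0.133 [ 5.668000e+02  5.030000e-01 -2.705000e-01  3.120301e+02]
0.085 [120.       0.503   -0.2705   0.    ]
[ 0.502  -0.27    0.1421]
[ 0.4749 -0.2623  0.0787]
[ 0.5019 -0.245   0.0858]
```

View pics/f2.png

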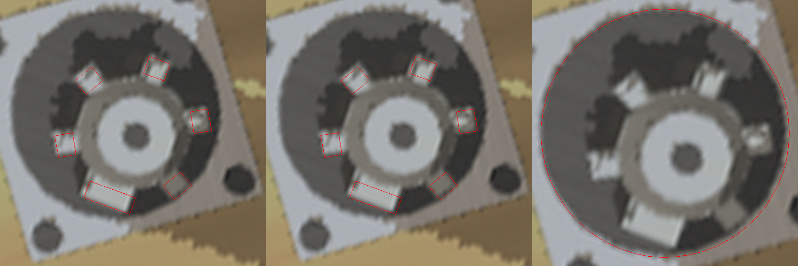

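Call:
apply_moves(
  commands=[-5, 2.5, -0.5, 0, 0, -0.05, 9.3, -4, 4.5, -0.5, 0, 0, -0.05, 9.3, -1, 5.8, -1, 0, 0, -0.05, 9.3, 0, 5.8, -1, 0, 0, -0.05, 9.3, 0, 5.8, -1.2, 0, 0, -0.05, 9.3, 0, 5.8, -1.5, 0, 0, -0.05, 9.3, 0, 5.8, -1.5, 0, 0, 0, 9.3],
)

```text
t: 4.12
tool_pos: [0.443, 0.1174, 0.134]
orientation: [0.961, 2.979, 0.024]
force: [1.2, -0.2, -0.9]
opening: 0.0931
```

```bash
cat >> h.py <<'E'
def err(x,y,z,yaw):
    """shift (cm) and rotvec needed to bring TCP to x,y,z with tool y axis at yaw deg (mod 180), pointing down"""
    from scipy.spatial.transform import Rotation as R
    s=read_state();T=R.from_rotvec(s["orientation"]); c=T.as_matrix()
    cur=np.degrees(np.arctan2(c[1,1],c[0,1])); 
    k=round((cur-yaw)/180); a=np.radians(yaw+180*k); Y=[np.cos(a),np.sin(a),0];Z=[0,0,-1];X=np.cross(Y,Z)
    D=R.from_matrix(np.c_[X,Y,Z])*T.inv()
    print("t",s["t"].__round__(2),"pos",s["tool_pos"].round(4),"yaw",round(cur,2),"F",s["force"].round(1),"op",round(s["opening"]*1e3,1),"q6",s["q"][5].round(2))
    print("shift cm",((np.array([x,y,z])-s["tool_pos"])*100).round(2),"rot",D.as_rotvec().round(4))
E
python3 - <<'E'
from h import *; import pickle
err(.4468,.1156,.0135,55.4)
E
```

```text
t 4.12 pos [0.443  0.1174 0.134 ] yaw 54.26 F [ 1.2 -0.2 -0.9] op 93.1 q6 -0.81
shift cm [  0.38  -0.18 -12.05] rot [-0.0115  0.0151  0.02  ]
```

Call:
apply_moves(
  commands=[0.4, -0.2, -3, -0.011, 0.015, 0.02, 9.3, 0, 0, -3, 0, 0, 0, 9.3, 0, 0, -1.5, 0, 0, 0, 9.3, 0, 0, 0, 0, 0, 0, 9.3],
)

```text
t: 4.62
tool_pos: [0.4415, 0.1272, 0.0583]
orientation: [0.906, 3.007, 0.006]
force: [0.1, -0.3, 0.5]
opening: 0.0933
```

```bash
cat > f3.py <<'E'
from h import *; import pickle,sys
n,x,y,z,kind=sys.argv[1],*map(float,sys.argv[2:5]),sys.argv[5]
m=camera_model("wrist");im,d=read_camera("wrist");cv2.imwrite(f"pics/{n}.png",im);pickle.dump(m,open(n+".pkl","wb"))
o={"l":[bore(),poly(6,54)],"s":[bore(),poly(12,60)],"b":[bore()]}[kind]
u=fit(im,m,x,y,z,o,rng=6)
for k in u: print(np.round(k,4))
cv2.imwrite(f"pics/{n}o.png",np.hstack([overlay(im,m,u[0],z,o),cv2.resize(im,(400,300))[:, :] if 0 else cv2.copyMakeBorder(cv2.resize(im,(400,300)),0,100,0,0,0)]))
E
python3 f3.py w3 .4468 .1156 .025 l; python3 -c "
from h import *
err(.4468,.1156,.0135,55.4)"
```

```text
[1.844355e+02 4.471000e-01 1.158000e-01 3.546012e+02]
[1.643998e+02 4.469000e-01 1.159000e-01 2.941992e+02]
[1.642231e+02 4.470000e-01 1.157000e-01 1.750517e+02]
t 4.67 pos [0.4422 0.1272 0.0591] yaw 56.44 F [-0.3 -0.3  0.3] op 92.8 q6 -0.82
shift cm [ 0.46 -1.16 -4.56] rot [-0.0037  0.003  -0.0182]
```

View pics/w3o.png

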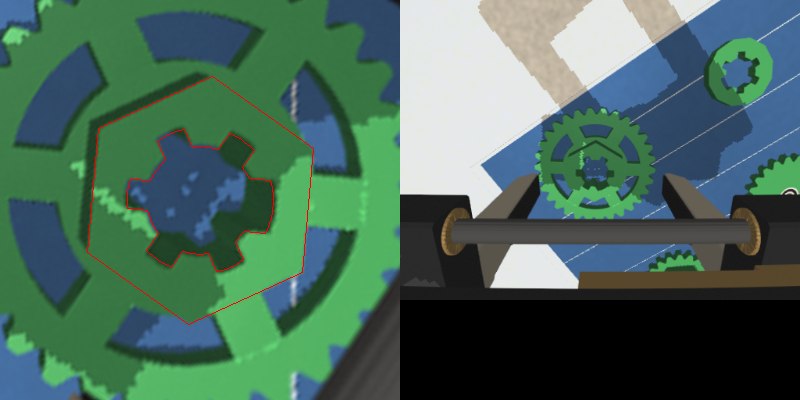

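Call:
apply_moves(
  commands=[0.5, -1.15, -1, 0, 0, -0.02, 9.3, 0, 0, -1.5, 0, 0, 0, 9.3, 0, 0, 0, 0, 0, 0, 9.3],
)

```text
t: 5.05
tool_pos: [0.4496, 0.1144, 0.035]
orientation: [0.94, 2.991, 0.01]
force: [0.0, 0.7, -0.6]
opening: 0.093
```

```bash
python3 -c "
from h import *
err(.447,.1157,.0135,55.0)"
```

```text
t 5.05 pos [0.4496 0.1144 0.035 ] yaw 55.12 F [ 0.   0.7 -0.6] op 93.0 q6 -0.83
shift cm [-0.26  0.13 -2.15] rot [-0.0042  0.0075 -0.002 ]
```

Call:
apply_moves(
  commands=[-0.25, 0.1, -1.3, -0.004, 0.007, 0, 9.3, 0, 0, -0.6, 0, 0, 0, 9.3, 0, 0, 0, 0, 0, 0, 9.3],
)

```text
t: 5.42
tool_pos: [0.4469, 0.1153, 0.0146]
orientation: [-0.943, -2.996, 0.0]
force: [0.9, -0.9, -0.2]
opening: 0.093
```

```bash
python3 -c "
from h import *
err(.447,.1157,.0135,55.0)"
```

```text
t 5.42 pos [0.4469 0.1153 0.0146] yaw 55.08 F [ 0.9 -0.9 -0.2] op 93.0 q6 -0.82
shift cm [ 0.01  0.04 -0.11] rot [ 0.     -0.0004 -0.0014]
```

Call:
apply_moves(
  commands=[0, 0, -0.1, 0, 0, 0, 4.5, 0, 0, 0, 0, 0, 0, 4.5, 0, 0, 0, 0, 0, 0, 4.5, 0, 0, 0, 0, 0, 0, 4.5],
  squeeze=30,
)

```text
t: 5.92
tool_pos: [0.4475, 0.1155, 0.0142]
orientation: [0.942, 2.996, 0.001]
force: [1.5, 0.1, -0.5]
opening: 0.0575
```

Call:
apply_moves(
  commands=[0, 0, 0, 0, 0, 0, 4.5, 0, 0, 0, 0, 0, 0, 4.5, 0, 0, 1.5, 0, 0, 0, 4.5, 0, 0, 2, 0, 0, 0, 4.5],
)

```text
t: 6.42
tool_pos: [0.4462, 0.1154, 0.0497]
orientation: [-0.942, -2.995, 0.001]
force: [1.4, -0.0, 0.8]
opening: 0.0452
```

```bash
python3 -c "
from h import *
err(.503,-.2705,.16,-50)"; python3 f3.py w4 .4475 .1155 .053 l
```

```text
t 6.42 pos [0.4462 0.1154 0.0497] yaw 55.1 F [ 1.4 -0.   0.8] op 45.2 q6 -0.82
shift cm [  5.68 -38.59  11.03] rot [ 0.0016 -0.0016  1.3073]
[1.359830e+02 4.400000e-01 1.205000e-01 3.548466e+02]
[1.318210e+02 4.404000e-01 1.202000e-01 2.374585e+02]
[1.311028e+02 4.401000e-01 1.204000e-01 2.954086e+02]
```

View pics/w4o.png

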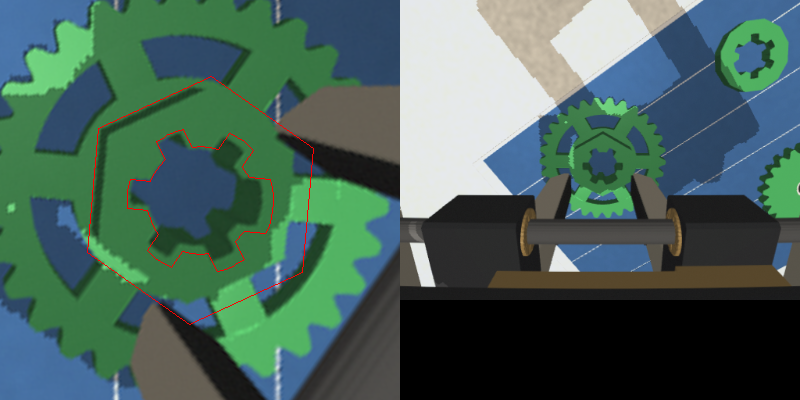

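```bash
python3 f3.py w5 .447 .1157 .025 l
python3 - <<'E'
from h import *; import pickle
im,d=read_camera("wrist");m=camera_model("wrist")
for X in ([.435,.135,.025],[.455,.095,.025],[.447+.055,.1157-.02,.012],[.447,.175,.012],[.41,.05,.003]):
    p=px("wrist",[X],m)[0]; Z=np.median(d[int(p[1])-1:int(p[1])+2,int(p[0])-1:int(p[0])+2]); ray=cv2.undistortPoints(p.reshape(1,1,2),np.array(m["intrinsics"]),np.array(m["dist_coeffs"]))[0,0]
    print(X,w("wrist",[ray[0]*Z,ray[1]*Z,Z],m).round(4))
E
```

```text
[2.008569e+02 4.472000e-01 1.157000e-01 3.546345e+02]
[1.796107e+02 4.472000e-01 1.155000e-01 1.145772e+02]
[1.795246e+02 4.471000e-01 1.156000e-01 5.446470e+01]
[0.435, 0.135, 0.025] [0.4353 0.1349 0.0237]
[0.455, 0.095, 0.025] [0.4554 0.0947 0.0238]
[0.502, 0.0957, 0.012] [0.5031 0.0951 0.0098]
[0.447, 0.175, 0.012] [0.4473 0.1751 0.011 ]
[0.41, 0.05, 0.003] [0.4101 0.0495 0.002 ]
```

Call:
apply_moves(
  commands=[0, 0, 0, 0, 0, 0, 7.5, 0, 0, 0, 0, 0, 0, 7.5, 0, 0, 0, 0, 0, 0, 7.5, 0.08, 0, -1.5, 0, 0, 0, 7.5, 0, 0, -1.2, 0, 0, 0, 7.5, 0, 0, 0, 0, 0, 0, 7.5],
)

```text
t: 7.32
tool_pos: [0.4466, 0.1153, 0.019]
orientation: [-0.942, -2.995, 0.001]
force: [-0.1, -0.3, 0.4]
opening: 0.0749
```

```bash
python3 -c "
from h import *
err(.447,.1157,.0128,55.0)"
```

```text
t 7.33 pos [0.4466 0.1153 0.019 ] yaw 55.1 F [-0.1 -0.3  0.4] op 74.9 q6 -0.82
shift cm [ 0.04  0.04 -0.62] rot [ 0.0003 -0.0022 -0.0017]
```

Call:
apply_moves(
  commands=[0.04, 0.04, -0.6, 0, 0, 0, 7.5, 0, 0, 0, 0, 0, 0, 4.5, 0, 0, 0, 0, 0, 0, 4.5, 0, 0, 0, 0, 0, 0, 4.5, 0, 0, 0, 0, 0, 0, 4.5],
)

```text
t: 7.95
tool_pos: [0.4475, 0.1158, 0.0131]
orientation: [-0.942, -2.996, 0.001]
force: [0.6, -0.5, -0.3]
opening: 0.0454
```

Call:
apply_moves(
  commands=[0, 0, 0, 0, 0, 0, 4.5, 0, 0, 0, 0, 0, 0, 4.5],
)

```text
t: 8.2
tool_pos: [0.4477, 0.1158, 0.0134]
orientation: [-0.942, -2.996, 0.001]
force: [-0.1, 0.4, 0.1]
opening: 0.045
```

Call:
apply_moves(
  commands=[0, 0, 0, 0, 0, 0, 2, 0, 0, 0, 0, 0, 0, 2, 0, 0, 0, 0, 0, 0, 2, 0, 0, 0, 0, 0, 0, 2],
)

```text
t: 8.7
tool_pos: [0.4478, 0.1158, 0.0134]
orientation: [-0.942, -2.996, 0.0]
force: [-0.2, 0.3, -0.2]
opening: 0.0201
```

```bash
python3 f3.py w6 .447 .1157 .025 l; python3 -c "
from h import *
err(.447,.1157,.0128,55.0)"
```

```text
[1.477416e+02 4.472000e-01 1.159000e-01 3.548666e+02]
[1.423532e+02 4.472000e-01 1.157000e-01 5.333840e+01]
[1.408905e+02 4.472000e-01 1.157000e-01 2.346433e+02]
t 8.75 pos [0.4477 0.1158 0.0134] yaw 55.09 F [ 0.5 -0.  -0.1] op 20.2 q6 -0.82
shift cm [-0.07 -0.01 -0.06] rot [ 0.0001 -0.0009 -0.0017]
```

View pics/w6o.png

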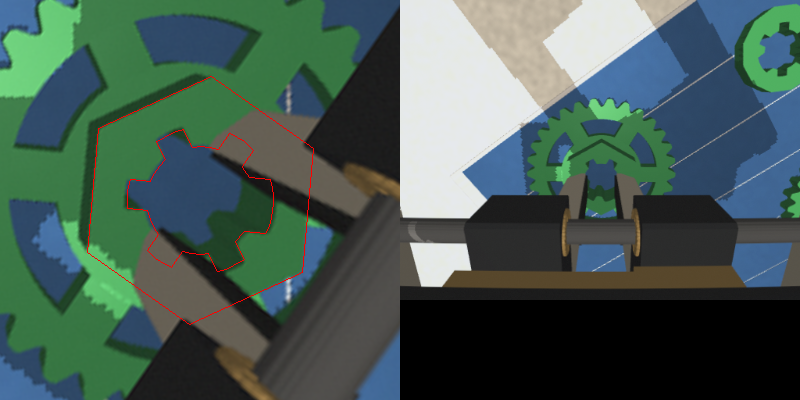

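Run:
```python
from h import *
from scipy.spatial.transform import Rotation as R
s=read_state();T=R.from_rotvec(s["orientation"]).as_matrix()
im,d=read_camera("wrist");m=camera_model("wrist")
K=np.array(m["intrinsics"]);D=np.array(m["dist_coeffs"])
v,u=np.mgrid[0:384,0:512]; p=cv2.undistortPoints(np.c_[u.ravel(),v.ravel()].astype(np.float32).reshape(-1,1,2),K,D).reshape(-1,2)
Z=d.ravel();C=np.c_[p*Z[:,None],Z];W=(C-np.array(m["t"]))@np.array(m["R"]);L=(W-s["tool_pos"])@T
hsv=cv2.cvtColor(im,cv2.COLOR_BGR2HSV).reshape(-1,3); g=(hsv[:,1]<90)&(Z>0)&(L[:,2]>-.1)&(abs(L[:,0])<.03)&(abs(L[:,1])<.05)
F=L[g]; print(len(F))
for lo in np.arange(-.1,.02,.01):
    k=F[(F[:,2]>=lo)&(F[:,2]<lo+.01)]
    if len(k): print(round(lo,3),len(k),"x",np.percentile(k[:,0],[2,98]).round(4),"y",np.percentile(k[:,1],[2,35,65,98]).round(4))
```

```text
3135
-0.1 191 x [-0.0082  0.0064] y [-0.0122 -0.012   0.0108  0.011 ]
-0.09 156 x [-0.0079  0.0102] y [-0.0154 -0.0122  0.0108  0.0139]
-0.08 433 x [0.0048 0.0103] y [-0.0172 -0.0123  0.0107  0.0156]
-0.07 471 x [-0.0018  0.0103] y [-0.0187 -0.0123  0.0108  0.017 ]
-0.06 619 x [-0.0018  0.0103] y [-0.0251 -0.013   0.0115  0.0236]
-0.05 544 x [-0.0011  0.0103] y [-0.025  -0.0143  0.0125  0.0234]
-0.04 444 x [-0.0024  0.0103] y [-0.0241 -0.0134  0.012   0.0227]
-0.03 235 x [-0.0045  0.0103] y [-0.0217 -0.0124  0.0112  0.0204]
-0.02 8 x [-0.0287  0.006 ] y [-0.0043  0.017   0.0209  0.0258]
-0.01 1 x [-0.0071 -0.0071] y [0.0301 0.0301 0.0301 0.0301]
-0.0 18 x [-0.0181 -0.0035] y [0.0005 0.0339 0.0367 0.04  ]
0.01 15 x [-0.023 -0.005] y [-0.0006  0.0356  0.0382  0.0405]
```

```bash
cat > tip.py <<'E'
from h import *
from scipy.spatial.transform import Rotation as R
s=read_state();T=R.from_rotvec(s["orientation"]).as_matrix()
im,d=read_camera("wrist");m=camera_model("wrist")
K=np.array(m["intrinsics"]);D=np.array(m["dist_coeffs"])
v,u=np.mgrid[0:384,0:512]; p=cv2.undistortPoints(np.c_[u.ravel(),v.ravel()].astype(np.float32).reshape(-1,1,2),K,D).reshape(-1,2)
Z=d.ravel();C=np.c_[p*Z[:,None],Z];W=(C-np.array(m["t"]))@np.array(m["R"]);L=(W-s["tool_pos"])@T
hsv=cv2.cvtColor(im,cv2.COLOR_BGR2HSV).reshape(-1,3); g=(hsv[:,1]<90)&(Z>0)&(L[:,2]>-.04)&(abs(L[:,0])<.03)&(abs(L[:,1])<.07)
h=s["opening"]/2
for sg in (1,-1):
    k=L[g&(sg*L[:,1]>h-.003)&(sg*L[:,1]<h+.018)]
    print(sg,np.histogram(k[:,2]*1e3,np.arange(-40,8,2))[0],"x",np.percentile(k[:,0],[5,95]).round(4))
print(s["opening"],s["tool_pos"],s["force"].round(1))
E
python3 tip.py
```

```text
1 [40 53 43 42 35 32 30 21 18  5  0  0  0  0  6  0  0  0  0  0  0  0  0] x [0.0026 0.0102]
-1 [34 54 54 37 36 34 45 31 15  8  0  0  0  0  0  0  0  0  0  0  0  0  0] x [-0.0021  0.0102]
0.01997479395316154 [0.44776247 0.11577727 0.01339895] [-0.6  0.5 -0.7]
```

Call:
apply_moves(
  commands=[0, 0, 0, 0, 0, 0, 7.5, 0, 0, 0, 0, 0, 0, 7.5, 0, 0, 0, 0, 0, 0, 7.5, 0, 0, 0, 0, 0, 0, 7.5, 0, 0, 0, 0, 0, 0, 7.5, -0.07, 0, -0.8, 0, 0, 0, 7.5, 0, 0, -0.5, 0, 0, 0, 7.5, 0, 0, 0, 0, 0, 0, 7.5],
)

```text
t: 9.85
tool_pos: [0.4466, 0.1158, -0.0009]
orientation: [-0.942, -2.996, 0.001]
force: [-0.3, 0.9, -0.3]
opening: 0.075
```

```bash
python3 tip.py;python3 -c "
from h import *
err(.447,.1157,-.0065,55.0)"
```

```text
1 [71 61 64 60 65 52 42 37 27  5  1  0  1  8  0  0  0 15  7  0  0  0  0] x [-0.0064  0.01  ]
-1 [64 54 56 55 52 50 41 42 39 13  0  0  0  6  2  0  0  0  0  0  0  0  0] x [-0.0042  0.01  ]
0.07496100182756563 [ 0.44663855  0.11576886 -0.00088144] [-0.3  0.9 -0.3]
t 9.9 pos [ 0.4468  0.1158 -0.0007] yaw 55.1 F [-0.   0.1  0.1] op 74.7 q6 -0.82
shift cm [ 0.02 -0.01 -0.58] rot [ 0.0001 -0.0012 -0.0017]
```

Confirmed: the finger ends sit about 21 mm behind the reported TCP. I'll go down gently with that offset and close.

Call:
apply_moves(
  commands=[0, 0, -0.3, 0, 0, 0, 7.5, 0, 0, -0.2, 0, 0, 0, 7.5, 0, 0, 0, 0, 0, 0, 4.5, 0, 0, 0, 0, 0, 0, 4.5, 0, 0, 0, 0, 0, 0, 4.5, 0, 0, 0, 0, 0, 0, 4.5],
)

```text
t: 10.65
tool_pos: [0.4471, 0.1158, -0.0057]
orientation: [-0.942, -2.996, 0.0]
force: [-0.9, -0.1, -0.3]
opening: 0.0537
```

Call:
apply_moves(
  commands=[0, 0, 1.5, 0, 0, 0, 4.5, 0, 0, 4, 0, 0, 0, 4.5, 0, -2, 5, 0, 0, -0.16, 4.5, 0, -4, 3.5, 0, 0, -0.18, 4.5, 0, -5, 1, 0, 0, -0.18, 4.5, 0, -5, 0, 0, 0, -0.18, 4.5, 0, -5, 0, 0, 0, -0.18, 4.5, 0, -5, 0, 0, 0, -0.18, 4.5],
)

```text
t: 11.65
tool_pos: [0.4458, -0.1497, 0.1579]
orientation: [2.35, 2.076, 0.009]
force: [0.7, 0.4, -1.4]
opening: 0.0537
```

```bash
python3 -c "
from h import *
err(.503,-.2705,.15,-50+180)"
```

```text
t 11.65 pos [ 0.4458 -0.1497  0.1579] yaw -7.1 F [ 0.7  0.4 -1.4] op 53.7 q6 -0.31
shift cm [  5.72 -12.08  -0.79] rot [ 0.0039  0.0078 -0.7487]
```

Call:
apply_moves(
  commands=[1.5, -3.5, 0, 0, 0, -0.18, 4.5, 1.5, -3.5, 0, 0, 0, -0.18, 4.5, 1.2, -2, 0, 0, 0, -0.18, 4.5, 0.5, -1, 0, 0, 0, -0.15, 4.5, 0, 0, 0, 0, 0, 0, 4.5, 0, 0, 0, 0, 0, 0, 4.5],
)

```text
t: 12.4
tool_pos: [0.4929, -0.2571, 0.164]
orientation: [2.923, 1.119, 0.007]
force: [1.4, -0.4, -1.9]
opening: 0.0532
```

```bash
cat > f4.py <<'E'
# held part over hub: where is the part (yaw, centre) relative to tool
from h import *; import pickle,sys
x,y,z,kind,yw=*map(float,sys.argv[1:4]),sys.argv[4],float(sys.argv[5])
n="h%d"%(read_state()["t"]*100)
m=camera_model("wrist");im,d=read_camera("wrist");cv2.imwrite(f"pics/{n}.png",im);pickle.dump(m,open(n+".pkl","wb"))
o={"l":[bore(),poly(6,54)],"s":[bore(),poly(12,60)],"b":[bore()]}[kind]
u=fit(im,m,x,y,z,o,rng=5,yaws=np.radians(yw+np.arange(-8,9,2)))
print(n,np.round(u[0],4)); cv2.imwrite(f"pics/{n}o.png",np.hstack([overlay(im,m,u[0],z,o),cv2.copyMakeBorder(cv2.resize(im,(400,300)),0,100,0,0,0)]))
E
python3 -c "
from h import *
err(.503,-.2705,.13,-50+180)"; python3 f4.py .502 -.27 .187 l 250
```

```text
t 12.4 pos [ 0.4929 -0.2571  0.164 ] yaw -48.11 F [ 1.4 -0.4 -1.9] op 53.2 q6 0.27
shift cm [ 1.01 -1.34 -3.4 ] rot [ 0.0095  0.0082 -0.033 ]
h1240 [120.0307   0.505   -0.2669 236.6357]
```

Call:
apply_moves(
  commands=[1.0, -1.3, -0.5, 0.009, 0.008, -0.033, 4.5, 0, 0, 0, 0, 0, 0, 4.5, 0, 0, 0, 0, 0, 0, 4.5],
)

```text
t: 12.82
tool_pos: [0.5027, -0.2682, 0.1599]
orientation: [2.948, 1.084, 0.001]
force: [0.2, 0.6, -1.3]
opening: 0.0538
```

```bash
python3 -c "
from h import *
err(.503,-.2705,.13,-50+180)
s=read_state();p=s['tool_pos'];import os
os.system(f'python3 f4.py {p[0]} {p[1]} {p[2]+.0307} l 250')"; cp pics/h1*o.png /tmp; ls pics/h*
```

```text
h1282 [206.443    0.5009  -0.2689 250.0428]
t 12.82 pos [ 0.5027 -0.2682  0.1599] yaw -49.61 F [ 0.2  0.6 -1.3] op 53.8 q6 0.29
shift cm [ 0.03 -0.23 -2.99] rot [ 0.0004  0.0006 -0.0068]
pics/h1.png
pics/h1240.png
pics/h1240o.png
pics/h1282.png
pics/h1282o.png
```

Run:
```python
from h import *; import pickle
m=pickle.load(open("h1282.pkl","rb"));im=cv2.imread("pics/h1282.png")
p=px("wrist",[[.502,-.269,.19]],m)[0]; print(p)
x,y=int(p[0]),int(p[1]); c=cv2.resize(im[max(0,y-65):y+65,x-65:x+65],(520,520),interpolation=cv2.INTER_CUBIC); c=cv2.convertScaleAbs(c,alpha=1.5,beta=15)
o=cv2.imread("pics/h1282o.png")[:,:400]
cv2.imwrite("pics/c1.png",np.hstack([c,cv2.resize(o,(270,270)) if 0 else cv2.copyMakeBorder(cv2.resize(o,(270,270)),0,250,0,0,0)]))
```

```text
[258.10734431 243.34963937]
```

View pics/c1.png

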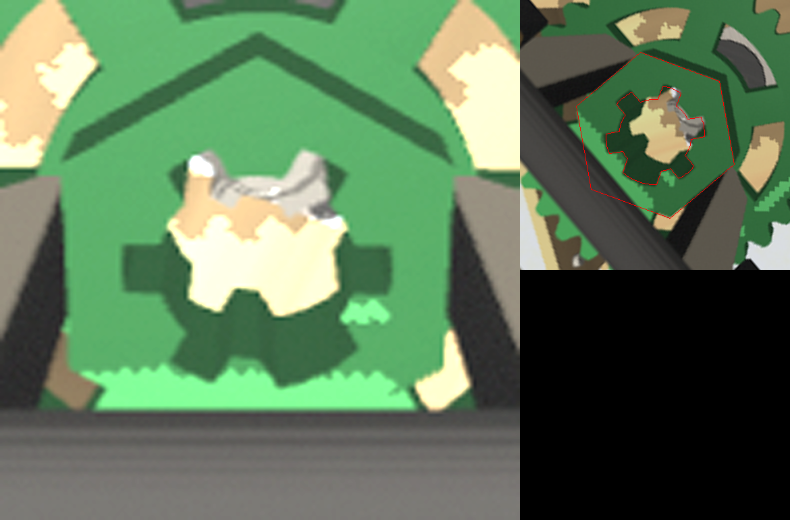

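Run:
```python
from h import *; import pickle
from scipy.spatial.transform import Rotation as R
m=pickle.load(open("h1282.pkl","rb"));im=cv2.imread("pics/h1282.png")
for z in (.187,.189,.1906,.193,.195,.197):
    print(z,np.round(fit(im,m,.502,-.269,z,[bore(),poly(6,54)],rng=4,yaws=np.radians([247,250,253]))[0],4))
s=read_state();T=R.from_rotvec(s["orientation"]).as_matrix()
im,d=read_camera("wrist");m=camera_model("wrist")
K=np.array(m["intrinsics"]);D=np.array(m["dist_coeffs"])
v,u=np.mgrid[0:384,0:512]; p=cv2.undistortPoints(np.c_[u.ravel(),v.ravel()].astype(np.float32).reshape(-1,1,2),K,D).reshape(-1,2)
Z=d.ravel();C=np.c_[p*Z[:,None],Z];W=(C-np.array(m["t"]))@np.array(m["R"]);L=(W-s["tool_pos"])@T
r=np.hypot(L[:,0],L[:,1]); 
def plane(k):
    A=np.c_[L[k,0],L[k,1],np.ones(k.sum())]; 
    for _ in range(4):
        c=np.linalg.lstsq(A,L[k,2],rcond=None)[0]; e=abs(A@c-L[k,2])<.002; A=A[e];k=np.flatnonzero(k)[e] if k.dtype==bool else k[e]
    print(c.round(4),len(k))
g=(im[...,1].astype(int)-im[...,2]>25).ravel()&(Z>0)
plane(g&(r>.02)&(r<.026)&(L[:,2]<-.02)); plane(g&(r>.034)&(r<.06)&(L[:,2]<-.0))
```

```text
0.187 [191.965    0.4997  -0.2699 250.3264]
0.189 [202.7921   0.5002  -0.2693 250.034 ]
0.1906 [206.6515   0.5008  -0.2689 249.9729]
0.193 [207.3336   0.5019  -0.2681 250.0724]
0.195 [202.2592   0.5024  -0.2677 249.9154]
0.197 [189.2663   0.5028  -0.2672 249.6957]
[-0.0476  0.0021 -0.0311] 905
[ 0.      0.001  -0.0178] 8027
```

Call:
apply_moves(
  commands=[0.04, -0.1, -1.5, 0, 0, 0, 4.5, 0, 0, -0.7, 0, 0, 0, 4.5, 0, 0, 0, 0, 0, 0, 4.5],
)

```text
t: 13.3
tool_pos: [0.5025, -0.2685, 0.1359]
orientation: [2.948, 1.085, 0.0]
force: [0.7, -0.4, -1.1]
opening: 0.0534
```

```bash
python3 -c "
from h import *
err(.5031,-.2692,.13,-50+180)"
```

```text
t 13.3 pos [ 0.5025 -0.2685  0.1359] yaw -49.57 F [ 0.7 -0.4 -1.1] op 53.4 q6 0.28
shift cm [ 0.06 -0.07 -0.59] rot [ 0.0002  0.0002 -0.0075]
```

Call:
apply_moves(
  commands=[0.06, -0.07, -0.5, 0, 0, 0, 4.5, 0, 0, -0.3, 0, 0, 0, 4.5, 0, 0, 0, 0, 0, 0, 4.5],
)

```text
t: 13.68
tool_pos: [0.5032, -0.2693, 0.1274]
orientation: [2.948, 1.085, 0.0]
force: [0.1, 0.1, -1.8]
opening: 0.0537
```

Call:
apply_moves(
  commands=[0, 0, -0.3, 0, 0, 0, 4.5, 0, 0, 0, 0, 0, 0, 4.5],
)

```text
t: 13.92
tool_pos: [0.5033, -0.2694, 0.1245]
orientation: [2.948, 1.085, 0.001]
force: [-0.1, 0.5, -2.4]
opening: 0.0537
```

Call:
apply_moves(
  commands=[0, 0, -0.4, 0, 0, 0, 4.5, 0, 0, 0, 0, 0, 0, 4.5],
)

```text
t: 14.18
tool_pos: [0.5036, -0.2696, 0.1205]
orientation: [2.947, 1.085, 0.001]
force: [0.7, -0.4, -1.2]
opening: 0.0538
```

Call:
apply_moves(
  commands=[0, 0, -0.4, 0, 0, 0, 4.5, 0, 0, 0, 0, 0, 0, 4.5],
)

```text
t: 14.42
tool_pos: [0.5037, -0.2696, 0.1163]
orientation: [2.947, 1.085, 0.002]
force: [0.3, 0.2, -1.0]
opening: 0.0536
```

Call:
apply_moves(
  commands=[0, 0, -0.8, 0, 0, 0, 4.5, 0, 0, -0.8, 0, 0, 0, 4.5, 0, 0, -0.6, 0, 0, 0, 4.5, 0, 0, 0, 0, 0, 0, 4.5],
)

```text
t: 14.92
tool_pos: [0.5037, -0.2695, 0.0923]
orientation: [2.947, 1.085, 0.002]
force: [2.6, -0.8, -2.0]
opening: 0.0535
```

Call:
apply_moves(
  commands=[0.05, 0, -0.7, 0, 0, 0, 4.5, 0, 0, -0.5, 0, 0, 0, 4.5, 0, 0, 0, 0, 0, 0, 4.5],
)

```text
t: 15.3
tool_pos: [0.5038, -0.2693, 0.0792]
orientation: [2.948, 1.085, 0.0]
force: [0.1, -0.4, -1.6]
opening: 0.0539
```

Call:
apply_moves(
  commands=[0, 0, -0.3, 0, 0, 0, 4.5, 0, 0, -0.1, 0, 0, 0, 4.5],
)

```text
t: 15.55
tool_pos: [0.5041, -0.2695, 0.0762]
orientation: [2.947, 1.085, 0.001]
force: [-4.9, 2.7, 9.8]
opening: 0.0539
```

Call:
apply_moves(
  commands=[0, 0, -0.1, 0, 0, 0, 4.5, 0, 0, 0.1, 0, 0, 0, 4.5, 0, 0, 0, 0, 0, 0, 7.5, 0, 0, 0, 0, 0, 0, 7.5, 0, 0, 0, 0, 0, 0, 7.5],
)

```text
t: 16.18
tool_pos: [0.5046, -0.2699, 0.0779]
orientation: [2.946, 1.085, 0.002]
force: [0.5, 0.5, 0.6]
opening: 0.0743
```

Call:
apply_moves(
  commands=[0, 0, 3, 0, 0, 0, 7.5, 0, 0, 5, 0, 0, 0, 7.5, -0.5, 1.5, 2, 0, 0, 0, 7.5, -1, 3, 0, 0, 0, 0.1, 7.5, -1, 5.5, 0, 0, 0, 0.18, 7.5, -1, 5.8, 0, 0, 0, 0.18, 7.5, -1, 5.8, 0, 0, 0, 0.18, 7.5, -1, 5.8, 0, 0, 0, 0.18, 8.5],
)

```text
t: 17.18
tool_pos: [0.4474, 0.008, 0.181]
orientation: [2.25, 2.188, 0.006]
force: [0.8, -0.2, -0.1]
opening: 0.0806
```

```bash
python3 -c "
from h import *
err(.443,.2829,.06,33.2)"
```

```text
t 17.18 pos [0.4474 0.008  0.181 ] yaw -1.6 F [ 0.8 -0.2 -0.1] op 80.6 q6 -0.07
shift cm [ -0.44  27.49 -12.1 ] rot [-0.0018  0.0049  0.6073]
```

Call:
apply_moves(
  commands=[0, 5.8, -1, 0, 0, 0.16, 8.5, 0, 5.8, -2, 0, 0, 0.16, 8.5, 0, 5.5, -3, 0, 0, 0.14, 8.5, -0.2, 4.5, -2, 0, 0, 0.08, 8.5, 0, 1.5, -1, 0, 0, 0, 8.5, 0, 0, 0, 0, 0, 0, 8.5, 0, 0, 0, 0, 0, 0, 8.5],
)

```text
t: 18.05
tool_pos: [0.445, 0.2468, 0.0921]
orientation: [1.552, 2.723, 0.016]
force: [0.5, -0.5, 0.5]
opening: 0.085
```

```bash
python3 -c "
from h import *
err(.443,.2829,.06,33.2)"; python3 f3.py s1 .443 .2829 .015 s
```

```text
t 18.05 pos [0.445  0.2468 0.0921] yaw 30.65 F [ 0.5 -0.5  0.5] op 85.0 q6 -0.13
shift cm [-0.2   3.61 -3.21] rot [-0.0053  0.011   0.0445]
[227.54     0.4429   0.2829 272.9978]
[209.2793   0.443    0.283  213.3595]
[208.4777   0.4429   0.2829 153.2609]
```

Call:
apply_moves(
  commands=[-0.2, 2.6, -2, -0.005, 0.011, 0.043, 8.5, 0, 1, -2, 0, 0, 0, 8.5, 0, 0, -1.5, 0, 0, 0, 8.5, 0, 0, 0, 0, 0, 0, 8.5, 0, 0, 0, 0, 0, 0, 8.5],
)

```text
t: 18.73
tool_pos: [0.4483, 0.2789, 0.0407]
orientation: [1.506, 2.751, 0.009]
force: [0.5, -0.4, 0.1]
opening: 0.0852
```

```bash
python3 -c "
from h import *
err(.443,.2829,-.015,33.1)"
```

```text
t 18.73 pos [0.4483 0.2789 0.0407] yaw 32.6 F [ 0.5 -0.4  0.1] op 85.2 q6 -0.11
shift cm [-0.53  0.4  -5.57] rot [-0.0025  0.0074  0.0088]
```

Call:
apply_moves(
  commands=[-0.5, 0.4, -1.2, -0.002, 0.007, 0.009, 8.5, 0, 0, -1.4, 0, 0, 0, 8.5, 0, 0, -1.0, 0, 0, 0, 8.5, 0, 0, 0, 0, 0, 0, 8.5],
)

```text
t: 19.23
tool_pos: [0.4434, 0.2828, 0.0031]
orientation: [1.496, 2.762, 0.002]
force: [0.5, 0.2, -0.6]
opening: 0.0844
```

```bash
python3 -c "
from h import *
err(.443,.2829,-.015,33.1)"
```

```text
t 19.23 pos [0.4434 0.2828 0.0031] yaw 33.11 F [ 0.5  0.2 -0.6] op 84.4 q6 -0.11
shift cm [-0.04  0.01 -1.81] rot [-0.0009  0.001  -0.0001]
```

Call:
apply_moves(
  commands=[-0.03, 0, -1.0, 0, 0, 0, 8.5, 0, 0, -0.7, 0, 0, 0, 8.5, 0, 0, 0, 0, 0, 0, 8.5],
)

```text
t: 19.6
tool_pos: [0.4431, 0.2828, -0.0151]
orientation: [1.496, 2.762, 0.002]
force: [0.3, -0.0, -1.0]
opening: 0.085
```

Call:
apply_moves(
  commands=[0, 0, 0, 0, 0, 0, 5, 0, 0, 0, 0, 0, 0, 5, 0, 0, 0, 0, 0, 0, 5, 0, 0, 0, 0, 0, 0, 5, 0, 0, 0, 0, 0, 0, 5],
  squeeze=25,
)

```text
t: 20.23
tool_pos: [0.4439, 0.2832, -0.0141]
orientation: [1.496, 2.761, 0.004]
force: [-0.2, -0.3, -0.8]
opening: 0.0594
```

Call:
apply_moves(
  commands=[0, 0, 1.5, 0, 0, 0, 5, 0, 0, 4, 0, 0, 0, 5, 0, -2, 5, 0, 0, 0, 5, 0, -4.5, 4, 0, 0, 0, 5, 0, -5.8, 2, 0, 0, 0, 5, 0, -5.8, 0.5, 0, 0, -0.08, 5, 0, -5.8, 0, 0, 0, -0.08, 5, 0, -5.8, 0, 0, 0, -0.08, 5],
)

```text
t: 21.22
tool_pos: [0.4437, -0.0195, 0.171]
orientation: [1.807, 2.555, 0.011]
force: [1.3, -0.1, -0.5]
opening: 0.0594
```

```bash
python3 -c "
from h import *
err(.5035,-.2695,.15,10)"
```

```text
t 21.23 pos [ 0.4437 -0.0195  0.171 ] yaw 19.45 F [ 1.3 -0.1 -0.5] op 59.4 q6 -0.5
shift cm [  5.98 -25.    -2.1 ] rot [ 0.0026  0.014  -0.1649]
```

Call:
apply_moves(
  commands=[0, -5.8, 0, 0, 0, -0.08, 5, 0.5, -5.8, 0, 0, 0, -0.06, 5, 2, -5.0, 0, 0, 0, 0, 5, 2, -4, 0, 0, 0, 0, 5, 0.5, -1, 0, 0, 0, 0, 5, 0, 0, 0, 0, 0, 0, 5, 0, 0, 0, 0, 0, 0, 5],
)

```text
t: 22.1
tool_pos: [0.4938, -0.2458, 0.1794]
orientation: [1.989, 2.403, 0.014]
force: [-0.2, -0.1, -0.1]
opening: 0.0597
```

```bash
python3 -c "
from h import *
err(.5037,-.2695,.15,10)"
```

```text
t 22.1 pos [ 0.4938 -0.2458  0.1794] yaw 10.78 F [-0.2 -0.1 -0.1] op 59.7 q6 -0.75
shift cm [ 0.99 -2.37 -2.94] rot [ 0.0075  0.0226 -0.0134]
```

Call:
apply_moves(
  commands=[1, -2.3, -1.2, 0.007, 0.022, -0.013, 5, 0, 0, 0, 0, 0, 0, 5, 0, 0, 0, 0, 0, 0, 5],
)

```text
t: 22.48
tool_pos: [0.504, -0.2649, 0.1686]
orientation: [2.013, 2.411, 0.001]
force: [0.4, -0.6, -0.4]
opening: 0.0599
```

```bash
python3 -c "
from h import *
err(.5037,-.2695,.15,10)
s=read_state();p=s['tool_pos'];import os
os.system(f'python3 f4.py {p[0]} {p[1]} {p[2]+.0295} s 250')"
```

```text
h2247 [202.1593   0.5032  -0.2651 250.4981]
t 22.48 pos [ 0.504  -0.2649  0.1686] yaw 10.27 F [ 0.4 -0.6 -0.4] op 59.9 q6 -0.75
shift cm [-0.03 -0.46 -1.86] rot [-0.0001  0.001  -0.0047]
```

Call:
apply_moves(
  commands=[-0.06, -0.5, -1, 0, 0, -0.006, 5, 0, 0, -1, 0, 0, 0, 5, 0, 0, 0, 0, 0, 0, 5, 0, 0, 0, 0, 0, 0, 5],
)

```text
t: 23.02
tool_pos: [0.5029, -0.2689, 0.1476]
orientation: [2.019, 2.405, 0.002]
force: [-0.1, -0.6, -0.4]
opening: 0.0594
```

```bash
python3 -c "
from h import *
err(.5033,-.27,.12,9.9)"
```

```text
t 23.02 pos [ 0.5029 -0.2689  0.1476] yaw 9.97 F [-0.1 -0.6 -0.4] op 59.4 q6 -0.76
shift cm [ 0.04 -0.11 -2.76] rot [ 0.0001  0.0016 -0.0012]
```

Call:
apply_moves(
  commands=[0.04, -0.1, -1.0, 0, 0, 0, 5, 0, 0, -1.0, 0, 0, 0, 5, 0, 0, 0, 0, 0, 0, 5],
)

```text
t: 23.4
tool_pos: [0.5032, -0.27, 0.126]
orientation: [2.019, 2.405, 0.002]
force: [-0.0, -0.5, -0.7]
opening: 0.0597
```

Call:
apply_moves(
  commands=[0, 0, -0.5, 0, 0, 0, 5, 0, 0, -0.3, 0, 0, 0, 5, 0, 0, 0, 0, 0, 0, 5],
)

```text
t: 23.78
tool_pos: [0.5033, -0.27, 0.1176]
orientation: [2.019, 2.405, 0.002]
force: [0.3, -0.3, -0.3]
opening: 0.0596
```

Call:
apply_moves(
  commands=[0, 0, -0.4, 0, 0, 0, 5, 0, 0, -0.2, 0, 0, 0, 5, 0, 0, 0, 0, 0, 0, 5],
)

```text
t: 24.15
tool_pos: [0.5035, -0.2702, 0.1115]
orientation: [2.019, 2.405, 0.002]
force: [0.8, 0.7, 0.4]
opening: 0.0596
```

Call:
apply_moves(
  commands=[0, 0, -0.5, 0, 0, 0, 5, 0, 0, -0.4, 0, 0, 0, 5, 0, 0, 0, 0, 0, 0, 5],
)

```text
t: 24.52
tool_pos: [0.5035, -0.2701, 0.1018]
orientation: [2.019, 2.405, 0.002]
force: [0.6, 0.3, -0.6]
opening: 0.0595
```

Engaged freely; on to the seat (expected at about 0.0895).

Call:
apply_moves(
  commands=[0, 0, -0.5, 0, 0, 0, 5, 0, 0, -0.4, 0, 0, 0, 5, 0, 0, 0, 0, 0, 0, 5],
)

```text
t: 24.9
tool_pos: [0.5035, -0.2701, 0.0921]
orientation: [2.019, 2.405, 0.002]
force: [-0.1, 0.7, -1.2]
opening: 0.0601
```

Call:
apply_moves(
  commands=[0, 0, -0.25, 0, 0, 0, 5, 0, 0, -0.1, 0, 0, 0, 5],
)

```text
t: 25.15
tool_pos: [0.5037, -0.2703, 0.0895]
orientation: [2.019, 2.404, 0.002]
force: [-4.5, 2.9, 9.9]
opening: 0.0596
```

Call:
apply_moves(
  commands=[0, 0, -0.05, 0, 0, 0, 5, 0, 0, 0.1, 0, 0, 0, 5, 0, 0, 0, 0, 0, 0, 7.8, 0, 0, 0, 0, 0, 0, 7.8, 0, 0, 0, 0, 0, 0, 7.8, 0, 0, 2, 0, 0, 0, 7.8, 0, 0, 4, 0, 0, 0, 7.8, -0.5, 1, 3, 0, 0, 0, 7.8],
)

```text
t: 26.15
tool_pos: [0.4971, -0.2595, 0.1822]
orientation: [-2.02, -2.404, -0.001]
force: [-0.1, -0.4, -0.0]
opening: 0.078
```

Call:
apply_moves(
  commands=[-1, 4, 0, 0, 0, 0, 7.8, -1, 5.8, 0, 0, 0, 0, 8.5, 0, 5.8, 0, 0, 0, 0, 8.5, 0, 5.8, 0, 0, 0, 0, 8.5, 0, 5.8, -0.5, 0, 0, 0, 8.5, 3, 5.5, -1, 0, 0, 0, 8.5, 5, 2, -1, 0, 0, 0, 8.5, 3, 0, 0, 0, 0, 0, 8.5],
)

```text
t: 27.15
tool_pos: [0.5914, 0.0954, 0.1775]
orientation: [2.008, 2.388, 0.02]
force: [-1.4, 0.1, 0.3]
opening: 0.085
```

```bash
python3 -c "
from h import *
err(.63,.118,.05,0)"; python3 f3.py s2 .6295 .118 .023 l
```

```text
t 27.15 pos [0.5914 0.0954 0.1775] yaw 9.88 F [-1.4  0.1  0.3] op 85.0 q6 -0.09
shift cm [  3.86   2.26 -12.75] rot [ 0.0058  0.0243 -0.1723]
[1.464288e+02 6.294000e-01 1.179000e-01 1.519052e+02]
[1.292009e+02 6.294000e-01 1.177000e-01 9.223460e+01]
[1.287672e+02 6.293000e-01 1.177000e-01 3.147510e+01]
```

View pics/s2o.png

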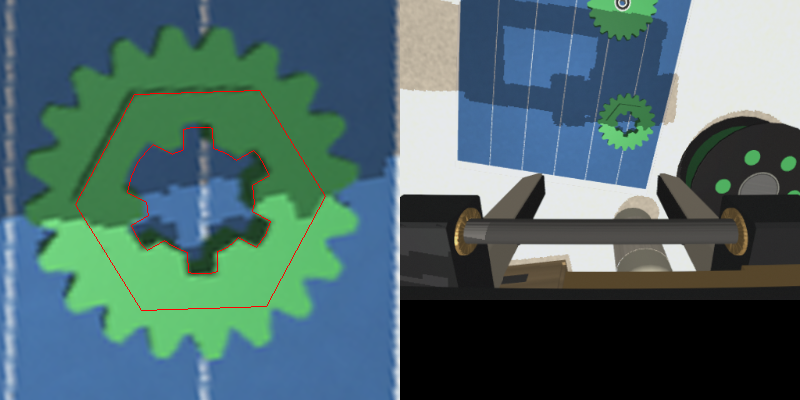

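Run:
```python
from h import *
d=np.load("top0.npy");m=camera_model("top");v,u=np.mgrid[0:384,0:512]
p=cv2.undistortPoints(np.c_[u.ravel(),v.ravel()].astype(np.float32).reshape(-1,1,2),np.array(m["intrinsics"]),np.array(m["dist_coeffs"])).reshape(-1,2);Z=d.ravel()
W=(np.c_[p*Z[:,None],Z]-np.array(m["t"]))@np.array(m["R"])
for x in np.arange(.64,.9,.02):
    k=(abs(W[:,0]-x)<.01)&(W[:,1]>-.03)&(W[:,1]<.3)&(Z>0)&(W[:,2]>.03)
    if k.sum()>3: print(x.round(2),k.sum(),"y",W[k,1].min().round(3),W[k,1].max().round(3),"z",W[k,2].min().round(3),W[k,2].max().round(3))
```

```text
0.66 66 y -0.03 -0.024 z 0.033 0.146
0.68 46 y -0.03 -0.023 z 0.045 0.151
0.74 267 y 0.001 0.118 z 0.056 0.068
0.76 432 y -0.017 0.139 z 0.054 0.068
0.78 526 y -0.03 0.149 z 0.054 0.069
0.8 567 y -0.03 0.157 z 0.056 0.069
0.82 567 y -0.029 0.159 z 0.055 0.068
0.84 572 y -0.029 0.159 z 0.055 0.068
0.86 548 y -0.03 0.156 z 0.057 0.068
0.88 193 y -0.03 0.151 z 0.056 0.067
```

Call:
apply_moves(
  commands=[0.5, 0.3, 0, 0, 0.015, -0.18, 8.5, 0.5, 0.3, 0, 0, 0, -0.18, 8.5, 0.5, 0.3, 0, 0, 0, -0.18, 8.5, 0.5, 0.3, 0, 0, 0, -0.18, 8.5, 0.5, 0.3, 0, 0, 0, -0.18, 8.5, 0.5, 0.3, -1, 0, 0, -0.18, 8.5, 0.3, 0.3, -2, 0, 0, -0.18, 8.5, 0, 0, -2, 0, 0, -0.18, 8.5],
)

```text
t: 28.2
tool_pos: [0.6332, 0.1163, 0.1428]
orientation: [3.098, 0.398, 0.01]
force: [0.3, 0.3, 0.1]
opening: 0.0849
```

```bash
python3 -c "
from h import *
err(.6294,.1179,.05,-88.1)"
```

```text
t 28.2 pos [0.6332 0.1163 0.1428] yaw -75.36 F [0.3 0.3 0.1] op 84.9 q6 1.43
shift cm [-0.38  0.16 -9.28] rot [ 0.0181  0.007  -0.2224]
```

Call:
apply_moves(
  commands=[-0.3, 0.1, -2, 0.01, 0, -0.15, 8.5, 0, 0, -2.5, 0.008, 0.007, -0.06, 8.5, 0, 0, -2, 0, 0, 0, 8.5, 0, 0, 0, 0, 0, 0, 8.5, 0, 0, 0, 0, 0, 0, 8.5],
)

```text
t: 28.82
tool_pos: [0.6316, 0.1171, 0.0813]
orientation: [3.141, 0.061, 0.006]
force: [-0.5, -0.2, 0.5]
opening: 0.085
```

```bash
python3 -c "
from h import *
err(.6294,.1179,-.006,-88.1)"; python3 f3.py s3 .6294 .1179 .023 b
```

```text
t 28.82 pos [0.6316 0.1171 0.0813] yaw -87.78 F [-0.5 -0.2  0.5] op 85.0 q6 1.64
shift cm [-0.22  0.08 -8.73] rot [ 0.0002  0.004  -0.0056]
[1.131605e+02 6.293000e-01 1.180000e-01 1.512728e+02]
[9.547450e+01 6.293000e-01 1.180000e-01 3.312265e+02]
[94.7432  0.6292  0.118  32.0193]
```

Call:
apply_moves(
  commands=[-0.22, 0.08, -2.5, 0, 0.004, -0.01, 8.5, 0, 0, -2.5, 0, 0, 0, 8.5, 0, 0, -1.8, 0, 0, 0, 8.5, 0, 0, 0, 0, 0, 0, 8.5, 0, 0, 0, 0, 0, 0, 8.5],
)

```text
t: 29.5
tool_pos: [0.6336, 0.1186, 0.0181]
orientation: [-3.141, -0.048, -0.015]
force: [0.6, 0.0, 0.4]
opening: 0.0851
```

```bash
python3 -c "
from h import *
err(.6294,.118,-.006,-88.4)"
```

```text
t 29.5 pos [0.6336 0.1186 0.0181] yaw -88.24 F [0.6 0.  0.4] op 85.1 q6 1.65
shift cm [-0.42 -0.06 -2.41] rot [-0.0006  0.0093 -0.0027]
```

Call:
apply_moves(
  commands=[-0.4, -0.05, -0.7, 0, 0.009, 0, 8.5, 0, 0, -0.6, 0, 0, 0, 8.5, 0, 0, 0, 0, 0, 0, 8.5, 0, 0, 0, 0, 0, 0, 8.5],
)

```text
t: 30.0
tool_pos: [0.6309, 0.1182, 0.0065]
orientation: [-3.14, -0.048, -0.004]
force: [0.0, 0.6, 0.6]
opening: 0.0849
```

```bash
python3 -c "
from h import *
err(.6294,.118,-.006,-88.4)"
```

```text
t 30.0 pos [0.6309 0.1182 0.0065] yaw -88.24 F [0.  0.6 0.6] op 84.9 q6 1.64
shift cm [-0.15 -0.02 -1.25] rot [-0.0009  0.0028 -0.0028]
```

Call:
apply_moves(
  commands=[-0.12, 0, -0.7, 0, 0.003, -0.003, 8.5, 0, 0, -0.5, 0, 0, 0, 8.5, 0, 0, 0, 0, 0, 0, 8.5],
)

```text
t: 30.38
tool_pos: [0.6295, 0.1182, -0.0064]
orientation: [-3.14, -0.043, 0.001]
force: [-0.6, -0.0, -0.7]
opening: 0.0849
```

Call:
apply_moves(
  commands=[0, 0, 0, 0, 0, 0, 4.5, 0, 0, 0, 0, 0, 0, 4.5, 0, 0, 0, 0, 0, 0, 4.5, 0, 0, 0, 0, 0, 0, 4.5, 0, 0, 0, 0, 0, 0, 4.5],
  squeeze=30,
)

```text
t: 31.0
tool_pos: [0.6297, 0.1183, -0.0061]
orientation: [-3.14, -0.043, 0.0]
force: [0.1, -0.5, -0.5]
opening: 0.0532
```

Call:
apply_moves(
  commands=[0, 0, 1.5, 0, 0, 0, 4.5, -0.5, 0, 4, 0, 0, 0, 4.5, -4, 0, 4.5, 0, 0, 0, 4.5, -4, 0, 4, 0, 0, 0.15, 4.5, -4, -1, 2, 0, 0, 0.18, 4.5, -3.5, -4, 1, 0, 0, 0.18, 4.5, -1, -5.5, 0, 0, 0, 0.18, 4.5, 0, -5.5, 0, 0, 0, 0.18, 4.5],
)

```text
t: 32.0
tool_pos: [0.4577, -0.0306, 0.1772]
orientation: [2.835, 1.345, 0.016]
force: [0.6, 0.2, 0.3]
opening: 0.0542
```

```bash
python3 -c "
from h import *
err(.5033,-.27,.16,10)"
```

```text
t 32.0 pos [ 0.4577 -0.0306  0.1772] yaw -39.23 F [0.6 0.2 0.3] op 54.2 q6 0.5
shift cm [  4.56 -23.94  -1.72] rot [-0.0053  0.0098  0.8591]
```

Call:
apply_moves(
  commands=[0, -5.5, 0, 0, 0, 0.18, 4.5, 0.5, -5.5, 0, 0, 0, 0.18, 4.5, 1.5, -4.5, 0, 0, 0, 0.18, 4.5, 1.5, -3, 0, 0, 0, 0.15, 4.5, 0.5, -0.8, 0, 0, 0, 0.02, 4.5, 0, 0, 0, 0, 0, 0, 4.5, 0, 0, 0, 0, 0, 0, 4.5],
)

```text
t: 32.88
tool_pos: [0.4987, -0.2212, 0.1855]
orientation: [2.208, 2.223, 0.026]
force: [0.3, -0.7, -0.8]
opening: 0.0537
```

```bash
python3 -c "
from h import *
err(.5033,-.27,.16,10)"
```

```text
t 32.88 pos [ 0.4987 -0.2212  0.1855] yaw 0.37 F [ 0.3 -0.7 -0.8] op 53.7 q6 -0.53
shift cm [ 0.46 -4.88 -2.55] rot [-0.0076  0.0172  0.1681]
```

Call:
apply_moves(
  commands=[0.2, -3.2, -0.5, -0.007, 0.017, 0.12, 4.5, 0.2, -1.5, -0.5, 0, 0, 0.05, 4.5, 0, 0, 0, 0, 0, 0, 4.5, 0, 0, 0, 0, 0, 0, 4.5],
)

```text
t: 33.38
tool_pos: [0.5029, -0.264, 0.1767]
orientation: [2.012, 2.413, 0.002]
force: [-0.3, 1.6, -1.1]
opening: 0.0537
```

```bash
python3 -c "
from h import *
err(.5033,-.27,.15,10)
s=read_state();p=s['tool_pos'];import os
os.system(f'python3 f4.py {p[0]} {p[1]} {p[2]+.0291} l 250')"
```

```text
h3337 [198.9517   0.5018  -0.2637 249.749 ]
t 33.38 pos [ 0.5029 -0.264   0.1767] yaw 10.35 F [-0.3  1.6 -1.1] op 53.7 q6 -0.76
shift cm [ 0.04 -0.6  -2.67] rot [-0.0007  0.0009 -0.0061]
```

Call:
apply_moves(
  commands=[0.06, -0.63, -1, 0, 0, -0.003, 4.5, 0, 0, -1.2, 0, 0, 0, 4.5, 0, 0, -0.4, 0, 0, 0, 4.5, 0, 0, 0, 0, 0, 0, 4.5, 0, 0, 0, 0, 0, 0, 4.5],
)

```text
t: 34.05
tool_pos: [0.5033, -0.2691, 0.1486]
orientation: [-2.016, -2.409, -0.002]
force: [0.6, -0.4, -0.9]
opening: 0.0535
```

```bash
python3 -c "
from h import *
err(.5035,-.2704,.15,10.1)"
```

```text
t 34.05 pos [ 0.5033 -0.2691  0.1486] yaw 10.16 F [ 0.6 -0.4 -0.9] op 53.5 q6 -0.76
shift cm [ 0.02 -0.13  0.14] rot [-0.0013  0.0004 -0.0011]
```

Call:
apply_moves(
  commands=[0.02, -0.12, -0.8, 0, 0, 0, 4.5, 0, 0, -0.6, 0, 0, 0, 4.5, 0, 0, 0, 0, 0, 0, 4.5],
)

```text
t: 34.42
tool_pos: [0.5036, -0.2705, 0.1339]
orientation: [-2.016, -2.409, -0.002]
force: [0.4, -0.1, 0.0]
opening: 0.0533
```

Call:
apply_moves(
  commands=[0, 0, -0.4, 0, 0, 0, 4.5, 0, 0, -0.3, 0, 0, 0, 4.5, 0, 0, 0, 0, 0, 0, 4.5],
)

```text
t: 34.8
tool_pos: [0.5037, -0.2706, 0.1265]
orientation: [2.016, 2.409, 0.002]
force: [-0.5, 0.3, -0.6]
opening: 0.0536
```

Call:
apply_moves(
  commands=[0, 0, -0.4, 0, 0, 0, 4.5, 0, 0, -0.2, 0, 0, 0, 4.5, 0, 0, 0, 0, 0, 0, 4.5],
)

```text
t: 35.17
tool_pos: [0.5038, -0.2706, 0.1203]
orientation: [2.016, 2.409, 0.002]
force: [-0.3, 0.0, -0.0]
opening: 0.0532
```

Call:
apply_moves(
  commands=[0, 0, -0.4, 0, 0, 0, 4.5, 0, 0, -0.3, 0, 0, 0, 4.5, 0, 0, 0, 0, 0, 0, 4.5],
)

```text
t: 35.55
tool_pos: [0.5038, -0.2706, 0.1128]
orientation: [2.016, 2.409, 0.002]
force: [-0.8, -0.1, -0.5]
opening: 0.0532
```

Call:
apply_moves(
  commands=[0, 0, -0.25, 0, 0, 0, 4.5, 0, 0, -0.1, 0, 0, 0, 4.5],
)

```text
t: 35.8
tool_pos: [0.504, -0.2708, 0.1098]
orientation: [2.015, 2.408, 0.002]
force: [-2.6, 2.0, 6.7]
opening: 0.0537
```

Call:
apply_moves(
  commands=[0, 0, -0.1, 0, 0, 0, 4.5, 0, 0, 0.1, 0, 0, 0, 4.5, 0, 0, 0, 0, 0, 0, 7.5, 0, 0, 0, 0, 0, 0, 7.5, 0, 0, 0, 0, 0, 0, 7.5, 0, 0, 2, 0, 0, 0, 7.5, 0, 0, 4, 0, 0, 0, 7.5, -1, -3, 3, 0, 0, 0, 7.5],
)

```text
t: 36.8
tool_pos: [0.4931, -0.2987, 0.2029]
orientation: [-2.011, -2.41, -0.002]
force: [0.3, -0.1, 0.5]
opening: 0.0747
```

Call:
apply_moves(
  commands=[0, -3, 1, 0, 0, 0, 7.5, 0, -1, 0, 0, 0, 0, 7.5, 0, 0, 0, 0, 0, 0, 7.5, 0, 0, 0, 0, 0, 0, 7.5],
)

```text
t: 37.3
tool_pos: [0.4943, -0.3412, 0.2199]
orientation: [2.011, 2.407, 0.003]
force: [0.3, -0.7, -0.8]
opening: 0.0748
```

Run:
```python
from h import *
m=camera_model("wrist");im,d=read_camera("wrist");s=read_state();print(s["tool_pos"],s["t"])
K=np.array(m["intrinsics"]);D=np.array(m["dist_coeffs"])
v,u=np.mgrid[0:384,0:512]; p=cv2.undistortPoints(np.c_[u.ravel(),v.ravel()].astype(np.float32).reshape(-1,1,2),K,D).reshape(-1,2)
Z=d.ravel();W=(np.c_[p*Z[:,None],Z]-np.array(m["t"]))@np.array(m["R"])
r=np.hypot(W[:,0]-.503,W[:,1]+.2705); g=(im[...,1].astype(int)-im[...,2]>25).ravel()&(Z>0)
for a,b,n in ((.021,.026,"small boss 139"),(.031,.039,"small disc 128"),(.048,.06,"large disc 94")):
    k=g&(r>a)&(r<b); print(n,k.sum(),np.percentile(W[k,2],[10,50,90]).round(4))
v1=rect(im,m,.503,-.2705,.139,.07,.00035)
sc,_=read_camera("scene"); q=px("scene",[[.503,-.27,.11]])[0].astype(int); c=sc[q[1]-80:q[1]+80,q[0]-80:q[0]+80]
cv2.imwrite("pics/fin.png",np.hstack([cv2.resize(v1,(400,400)),cv2.resize(c,(400,400),interpolation=cv2.INTER_CUBIC)]))
t,_=read_camera("top"); t0=cv2.imread("pics/top0.png")
for q in ("idler_mid","solvent","scraper"):
    for c_ in spot_point(q,"top")[:1]: print(q,w("top",c_["point"]).round(3))
```

```text
[ 0.49429681 -0.3410339   0.21974684] 37.35
small boss 139 1029 [0.1381 0.139  0.1399]
small disc 128 2028 [0.1271 0.128  0.1289]
large disc 94 3628 [0.0931 0.0941 0.095 ]
idler_mid [0.593 0.274 0.008]
solvent [ 0.679 -0.062 -0.003]
scraper [0.522 0.425 0.001]
```

View pics/fin.png

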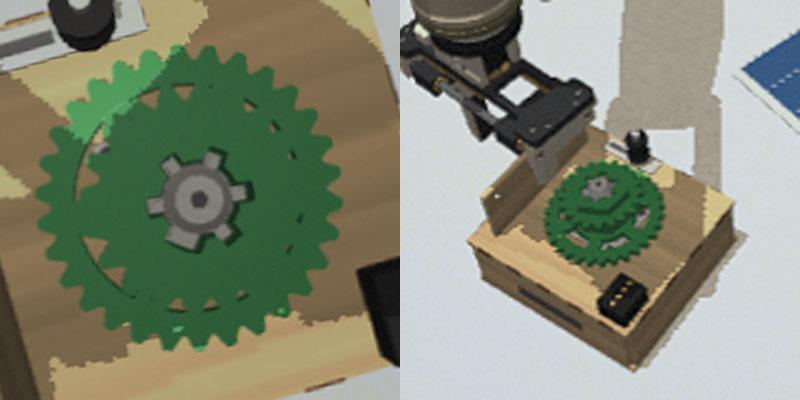

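```bash
python3 -c "
from h import *
print(read_state()['force']); print(close_job())"
```

```text
[-0.3520465   0.51395237 -0.58892292]
the job is handed in; nothing more can be done
None
```

The hub is refitted: large cog, then twelve-sided spacer, then small cog, each guided down with its wide keyway on the master spline, bosses up, then released. I handed the job in at about 37.5 s of the 72 s allowed.

- **Seating:** the last depth picture gave the small cog's boss top at 139.0 mm, its disc at 128.0 mm and the large cog's disc at 94.1 mm. The expected heights are 139, 128 and 94 mm. Each part met firm contact of about 7–10 N within 0.2 mm of its computed seat height.
- **Keyways:** the last picture shows the wide spline in the wide keyway.
- **Bystanders:** the idler, bottle and scraper measured within 1 mm of where they started.
- **Robot:** it was clear of everything at hand-in, with about 0.5 N read on each axis, which is noise.

Two checks disagreed along the way:

- **First grasp:** it closed on nothing, because the finger ends sit about 21 mm behind the reported TCP. I measured that from the depth picture and corrected for it; the cog had not moved.
- **Held large cog:** the camera showed it about 1.5 mm off the tool axis. It still slid on with side forces under 3 N during the slide (about 6 N at the final press).

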